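Collapse the orange-capped telescopic post beside the coding conveyor

ROBOT

A 7-joint arm with a two-finger parallel gripper is mounted at the origin on the work surface. World frame = base frame: x ahead of the robot, y to its left, z up, the work surface at z = 0. Lengths are in mm, angles in degrees, forces in N, time in s.
With the tool pointing down it reaches from about 400 to 850 mm from the base axis. Payload 4.5 kg.
Tool frame: the origin (TCP) lies at the very end of the fingers, on their centre line; the grasp point (between the pads) lies manip.grip_point_offset behind it (manip.grip_point_offset is the distance from the TCP to the grasp point, in mm); x points along the fingers, z is the direction in which the jaws open and shut, and the axes are right-handed (so a half turn about x gives the same grasp; the last joint's range is limited). The gripper opens to 85 mm and grips with 20 to 120 N. Pads are 22 mm wide; open, the fingers measure 114 mm over their backs; the gripper's body (76 mm by 85 mm) begins 54 mm behind the grasp point. The pads swing forward as they close: fully open they stand 13 mm farther back than shut.
Start: joints at [65.42, 39.483, -11.15, 89.685, 9.013, 51.709, -12.324], TCP at [279.067, -559.266, 209.117] pointing down, gripper open.
Joint ranges: [-172.22, 172.22], [-26.19, 119.32], [-84.43, 86.54], [7.71, 146.69], [-57.33, 237.33], [2.42, 119.75], [-152.13, 152.13]. Speed limits (degrees/s): [147.25, 147.25, 180, 180, 180, 180, 180].

INTERFACE

Orientations are given as a 3x3 rotation matrix whose columns are the frame's x, y, z axes.
In Python, from rig import manip, imaging gives the robot as it stands.
- The arm moves only by the tool drive_tool, never from a script. Its argument "deltas" is a list of rows, each an object with "travel": the shift along the tool's x, y, z in mm, a list of three; "turn": the turn, a rotation vector about the tool's x, y, z in degrees, a list of three; "fingers": the opening, from 0 (shut) to 1 (fully open). In form: [{"travel": [x, y, z], "turn": [ax, ay, az], "fingers": fingers}, ...]. A call has 1 to 20 rows; each row shifts and turns the commanded pose from where the row before left it, along the tool's axes as they then stand; what a row does not reach is not made up. A row lasts 1/8 s, in which the tool goes at most 62.5 mm and 10.7 degrees, less where a joint would pass 70% of its speed; a pose out of reach is approached as far as the arm can. A call is refused whole if a number of a shift passes 62.5 or a number of a turn 10.7, either way. A call with a gripper value outside its range is refused whole. The fingers move at their own pace and stop on an object; the grip force is fixed at half the most. Time passes only in rows, so rows that do not move let the fingers close. It gives the time, the measured TCP pose, the force and the opening at its end, in the units of the state.
- manip.read_state(): the state, without advancing time (a new reading comes with each control period).
- imaging.capture(name): name is "scene" or "side" or "wrist"; returns a dict with "frame" (480x640x3 uint8, red, green, blue), "vertical_fov" (degrees; the focal length in pixels is half the picture's height over the tangent of half this angle, whatever the lens; pixels are square), "cx", "cy" (the principal point, pixels), "R" (3x3) and "t" (3): a world point X has camera coordinates R X + t. Camera axes: x right, y down, z forward; pixel columns grow to the right and rows downward; lengths in mm; the calibration is good to about 2 mm. The wrist camera is an equidistant fisheye: a pixel r from the principal point sees the ray r / f radians off the axis. A picture is of the moment at which its call begins. There is no depth.
- manip.sign_off(): hands the job in, once; it reports no verdict.
The state is a dict: "clock": time; "joint_positions": joint angles; "joint_velocities": joint speeds; "joint_torque": joint torques, N m; "eef_pos": TCP position; "tool_rot": TCP orientation; "force": force on the tool from outside, world axes, zero at the start; "moment": the same for the moment, N m; "finger_gap": opening from 0.0 (shut) to 1.0 (fully open).
Only numpy, scipy, OpenCV 4.12 (cv2) and the standard library are available. Lean on these libraries where they do the work, as an engineer would, in place of code of your own. Each camera call takes 0.05 s, during which the arm holds its last target.

TASK

Collapse the telescopic post with the orange cap so that it can be packed away: push its inner tube fully home first, then its middle tube, until the cap sits down on the black collar and the collar on the outer tube. Leave the post with the blue cap extended as it is.

Things in the scene. Friction and masses are not known exactly. Their poses are not given: they have to be found in the camera images.
- orange_cap (a point): Centre of the flat top of the orange cap (disc 46 mm across, 16 mm thick) at the head of the post to collapse; z up. It starts 230 to 280 mm above the table; fully home it is 140 mm above it. Post: foot plate 110 mm across fixed to the table, upright nested tubes 44, 32 and 21 mm across; the outer tube's black mouth ring (54 mm across) has its top at 112 mm and never moves.
- orange_inner (a joint): How far the inner tube is drawn out of the middle one, m: 0 fully home (cap down on the middle tube's collar), up to 0.075; starts 0.045 to 0.07. It carries the cap, slides straight down under a push of 2 to 3 N on the cap, stays where it is left, hard stop at home.
- orange_middle (a joint): How far the middle tube is drawn out of the outer one, m: 0 fully home (its black collar, 50 mm across, 12 mm thick, down on the mouth ring), up to 0.075; starts 0.045 to 0.07. It needs 7 to 8 N: pushing down on the cap moves it once the cap has met the collar. Stays where it is left, hard stop at home.
- blue_cap (a point): Centre of the flat top of the blue cap on the other, otherwise identical telescopic post, also extended (230 to 280 mm above the table). To be left alone; it stands at least 200 mm from the orange one, on either side.
Things that resemble listed ones, but are neither listed nor needed, are in the scene too. What is shaped like the part that bears orange_cap but green or yellow is not meant.

How it is judged (in metres and radians):
On the way, in this order (a step that is already met when the one before it is completed fails the run):
1. the inner tube of the orange-capped post is pushed home (value of joint orange_inner below 0.01 m), for 0.05 s.
2. then its middle tube is pushed home too (value of joint each of orange_inner, orange_middle below 0.01 m), for 0.2 s.
At the end, for the whole second after the job is handed in: The inner and the middle tube of the orange-capped post are both within 10 mm of fully home and the blue cap is within 12 mm of where it was (all of step 2 and distance of blue_cap from where it was at the start of the episode below 0.012 m); the robot touches nothing.
It fails at once if the middle tube is pushed in (to less than 30 mm out) while the inner tube is still more than 15 mm out (value of joint orange_middle below 0.03 m and value of joint orange_inner above 0.015 m).
It fails at once if the blue-capped post is pushed in or pulled out by more than 12 mm (distance of blue_cap from where it was at the start of the episode above 0.012 m).
It also fails if it takes over 35 s, if anything falls off the work surface, if the arm or the gripper's body presses on something with over 40 N, if the wrist force passes 120 N, or if a joint passes its speed limit or range.

## Working session

There is one attempt and no reset: what is moved stays moved. The work goes in short steps, Python scripts to look and compute and a tool call to move; the robot and the scene stay as the last step left them, time stands still between calls to the robot, and variables do not carry over. Pictures are saved under pics/ and viewed, and the job is handed in when it is done.

Besides the shell and the picture viewer there is one more tool, called after "Request:" as name(argument=value, ...) on one line, values as JSON. drive_tool: Moves the arm, as the interface text tells. Its arguments: {"type":"object","properties":{"deltas":{"type":"array","items":{"type":"object","properties":{"travel":{"type":"array","items":{"type":"number"}},"turn":{"type":"array","items":{"type":"number"}},"fingers":{"type":"number"}}}}},"required":["deltas"]}

```bash
mkdir -p pics; ls; python3 - <<'E'
from rig import manip, imaging
import cv2,pickle
d={}
for n in("scene","side","wrist"):
    c=imaging.capture(n); d[n]=c
    cv2.imwrite(f"pics/{n}0.png",c["frame"][:,:,::-1])
    print(n,c["vertical_fov"],c["cx"],c["cy"],c["R"],c["t"])
pickle.dump(d,open("c0.pkl","wb"))
s=manip.read_state()
print(s["eef_pos"],s["tool_rot"],s["finger_gap"],s["clock"],manip.grip_point_offset)
E
```

```text
pics
scene 46.4734748811401 314.66184317098515 250.65941181657115 [[ 0.66694946  0.74510237  0.00093516]
 [ 0.63416473 -0.56698814 -0.52569911]
 [-0.39116942  0.35120778 -0.85067007]] [-362.20705769 -156.66099772 1449.34134268]
side 49.58278451153215 321.16246796876413 240.8182588050601 [[-0.9969503  -0.07602832  0.0176007 ]
 [-0.05367943  0.50438117 -0.86181097]
 [ 0.05664458 -0.86012751 -0.50692412]] [ 447.64942086   67.19662167 1204.99415857]
wrist 65.70646984690485 321.6432312176805 242.49944062228928 [[ 0.44558676 -0.89523612 -0.00217544]
 [-0.8534652  -0.42552721  0.30087165]
 [-0.27027688 -0.13220776 -0.95366216]] [-623.32219957  -37.4690468   381.30622066]
[ 278.78221624 -558.83207271  208.49439066] [[-6.93543103e-04  8.94796888e-01  4.46472898e-01]
 [ 1.14304683e-03  4.46473423e-01 -8.94796165e-01]
 [-9.99999106e-01 -1.10240276e-04 -1.33244331e-03]] 0.9985434933545151 0.15 18.700000000000003
```

View pics/scene0.png

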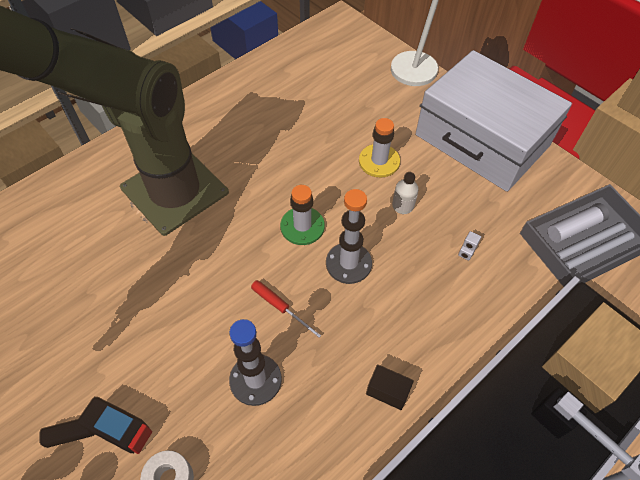

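View pics/side0.png

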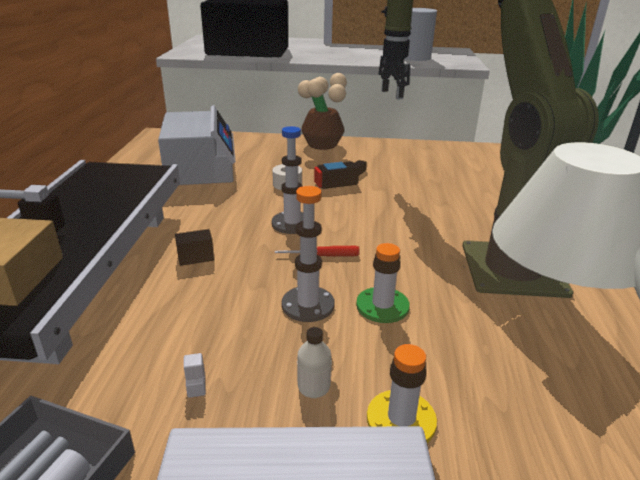

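Three posts have orange caps in the scene view: (384,127) on a yellow foot, (301,193) on a green foot and (355,200) on a grey foot. Only (355,200), which is side (309,195), fits: it is extended and has a grey foot like the blue post at (243,332). The green and yellow ones are excluded by the task and are already collapsed. Next I'll measure it and check an enlarged crop.

```bash
cat > h.py <<'E'
import numpy as np,cv2
from scipy.optimize import least_squares
def K(c):
    f=240/np.tan(np.radians(c["vertical_fov"]/2)); return np.array([[f,0,c["cx"]],[0,f,c["cy"]],[0,0,1]])
def blobs(c,col):
    h=cv2.cvtColor(c["frame"],cv2.COLOR_RGB2HSV)
    m=cv2.inRange(h,(5,190,120),(15,255,255)) if col=="o" else cv2.inRange(h,(105,150,80),(125,255,255))
    n,l,s,ce=cv2.connectedComponentsWithStats(m)
    return [(s[i].tolist(),ce[i]) for i in range(1,n) if s[i][4]>60]
def tri(a,pa,b,pb):
    P=[K(c)@np.c_[np.array(c["R"]),np.array(c["t"])] for c in(a,b)]
    X=cv2.triangulatePoints(P[0],P[1],np.array(pa,float).reshape(2,1),np.array(pb,float).reshape(2,1))
    X=(X[:3]/X[3]).ravel()
    return X,[ (lambda q:(q[:2]/q[2]).round(1))(p@np.r_[X,1]) for p in P]
def near(bl,p): return min(bl,key=lambda b:np.hypot(*(b[1]-p)))
def plane(c,p,z):
    R=np.array(c["R"]);C=-R.T@np.array(c["t"]); d=R.T@np.linalg.inv(K(c))@np.array([p[0],p[1],1.])
    return C+d*(z-C[2])/d[2]
E
python3 - <<'E'
from h import *
import pickle
d=pickle.load(open("c0.pkl","rb"))
a,b=d["scene"],d["side"]
for n,c,pa,pb in(("orange","o",(355,200),(309,195)),("blue","b",(243,332),(291,132)),("green","o",(301,193),(387,252)),("yellow","o",(384,127),(410,358))):
    A=near(blobs(a,c),pa);B=near(blobs(b,c),pb)
    print(n,A,B,tri(a,A[1],b,B[1]))
x=cv2.resize(a["frame"][170:290,310:400],None,fx=5,fy=5)[:,:,::-1]
y=cv2.resize(b["frame"][175:325,265:345],None,fx=4,fy=4)[:,:,::-1]
cv2.imwrite("pics/crop.png",np.hstack([x[:600],y[:600,:330]]))
E
```

```text
orange ([345, 190, 22, 21, 356], array([354.93258427, 199.4494382 ])) ([296, 186, 25, 17, 314], array([307.55732484, 193.53821656])) (array([462.48840636, 181.55936418, 256.10372874]), [array([355.7, 200. ]), array([308.7, 193.1])])
blue ([230, 320, 26, 25, 477], array([242.25157233, 331.51362683])) ([283, 127, 17, 10, 96], array([290.39583333, 129.9375    ])) (array([ 538.04368135, -161.45743621,  258.56957676]), [array([243. , 332.1]), array([291.1, 129.7])])
green ([292, 185, 19, 19, 268], array([300.78731343, 193.48134328])) ([377, 244, 22, 17, 315], array([387.2031746 , 251.72698413])) (array([307.78035842, 170.09216334, 134.99346283]), [array([301.5, 194.1]), array([388.3, 251.2])])
yellow ([376, 119, 18, 12, 95], array([383.94736842, 124.62105263])) ([394, 344, 32, 29, 701], array([409.38801712, 357.93152639])) (array([284.99062546, 463.93766516, 136.18552493]), [array([384.8, 125.3]), array([411.3, 357.1])])
```

View pics/crop.png

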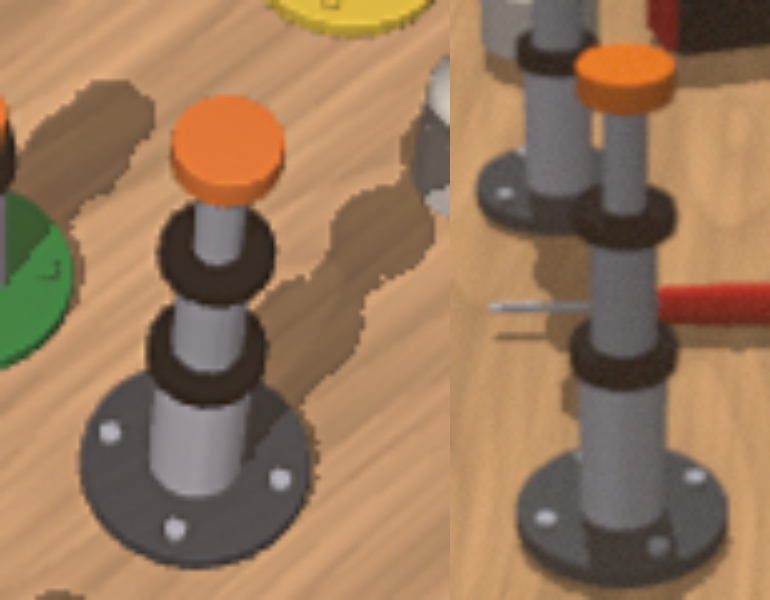

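Confirmed: the crop shows the extended orange-capped post on its grey foot, with its collar clear of the mouth ring. The cap is at about (462.5, 181.5), top near z 262. I'll go up, shut the fingers and move across, clear of the blue post at (538, -161).

Request:
drive_tool(deltas=[{"travel": [-28,0,0],"turn": [0,0,0],"fingers": 0},{"travel": [-28,0,0],"turn": [0,0,0],"fingers": 0},{"travel": [-28,0,0],"turn": [0,0,0],"fingers": 0},{"travel": [-28,0,0],"turn": [0,0,0],"fingers": 0},{"travel": [-28,0,0],"turn": [0,0,0],"fingers": 0},{"travel": [0,27,-24],"turn": [0,0,0],"fingers": 0},{"travel": [0,27,-24],"turn": [0,0,0],"fingers": 0},{"travel": [0,27,-24],"turn": [0,0,0],"fingers": 0},{"travel": [0,27,-24],"turn": [0,0,0],"fingers": 0},{"travel": [0,27,-24],"turn": [0,0,0],"fingers": 0},{"travel": [0,27,-24],"turn": [0,0,0],"fingers": 0},{"travel": [0,27,-24],"turn": [0,0,0],"fingers": 0},{"travel": [0,27,-24],"turn": [0,0,0],"fingers": 0},{"travel": [0,27,-24],"turn": [0,0,0],"fingers": 0},{"travel": [0,27,-24],"turn": [0,0,0],"fingers": 0},{"travel": [0,27,-24],"turn": [0,0,0],"fingers": 0},{"travel": [0,27,-24],"turn": [0,0,0],"fingers": 0},{"travel": [0,0,0],"turn": [0,0,0],"fingers": 0}])

```text
clock: 2.4
eef_pos: [441.3, -153.7, 349.1]
tool_rot: [[0.0, 0.892, 0.452], [0.001, 0.452, -0.892], [-1.0, 0.001, -0.001]]
force: [0.1, -0.4, 0.4]
finger_gap: 0.0
```

Request:
drive_tool(deltas=[{"travel": [0,17,-29],"turn": [0,0,0],"fingers": 0},{"travel": [0,17,-29],"turn": [0,0,0],"fingers": 0},{"travel": [0,17,-29],"turn": [0,0,0],"fingers": 0},{"travel": [0,17,-29],"turn": [0,0,0],"fingers": 0},{"travel": [0,17,-29],"turn": [0,0,0],"fingers": 0},{"travel": [0,17,-29],"turn": [0,0,0],"fingers": 0},{"travel": [0,17,-29],"turn": [0,0,0],"fingers": 0},{"travel": [0,17,-29],"turn": [0,0,0],"fingers": 0},{"travel": [0,17,-29],"turn": [0,0,0],"fingers": 0},{"travel": [0,17,-28],"turn": [0,0,0],"fingers": 0},{"travel": [0,0,0],"turn": [0,0,0],"fingers": 0}])

```text
clock: 3.78
eef_pos: [463.3, 179.6, 348.9]
tool_rot: [[-0.0, 0.893, 0.45], [0.001, 0.45, -0.893], [-1.0, 0.0, -0.001]]
force: [-0.0, -0.5, -0.0]
finger_gap: -0.003
```

```bash
cat > look.py <<'E'
from h import *
from rig import manip,imaging
import sys
a=imaging.capture("scene");b=imaging.capture("side")
s=manip.read_state();print(s["clock"],s["eef_pos"].round(1) if hasattr(s["eef_pos"],"round") else s["eef_pos"],s["force"],s["joint_positions"])
for c in(a,b):
    q=K(c)@(np.array(c["R"])@np.array(s["eef_pos"])+np.array(c["t"]));print("tcp px",q[:2]/q[2])
x=cv2.resize(a["frame"][80:320,200:440],(400,400))[:,:,::-1]
y=cv2.resize(b["frame"][80:320,190:430],(400,400))[:,:,::-1]
cv2.imwrite(f"pics/{sys.argv[1]}.png",np.hstack([x,y]))
E
python3 look.py l1
```

```text
3.875 [463.6 176.3 348.7] [ 0.56330274 -0.39270896  0.15243568] [  -9.69744391   21.5064131   -24.22161116   98.73336836    9.8761157
   61.93493456 -100.63925445]
tcp px [357.20509596 171.70912806]
tcp px [308.63451882 143.39248106]
```

View pics/l1.png

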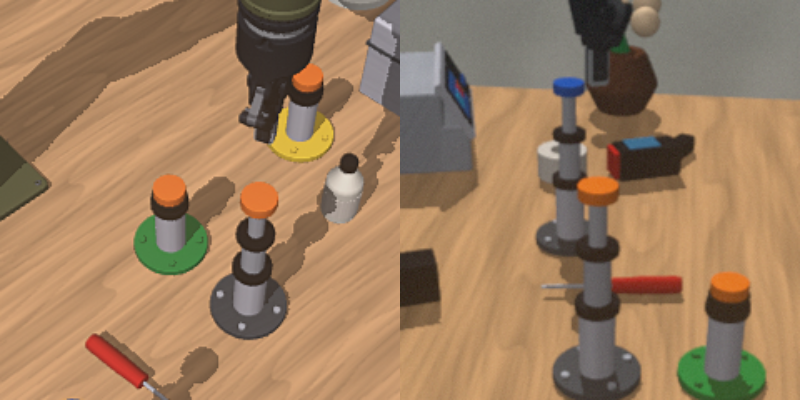

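The arm is centred above the right cap and clear of everything else. I'll lower it to just above the cap and check.

Request:
drive_tool(deltas=[{"travel": [20,0,0],"turn": [0,0,0],"fingers": 0},{"travel": [20,0,0],"turn": [0,0,0],"fingers": 0},{"travel": [20,0,0],"turn": [0,0,0],"fingers": 0},{"travel": [10,0,0],"turn": [0,0,0],"fingers": 0},{"travel": [0,0,0],"turn": [0,0,0],"fingers": 0},{"travel": [0,0,0],"turn": [0,0,0],"fingers": 0}])

```text
clock: 4.62
eef_pos: [464.0, 177.5, 279.8]
tool_rot: [[0.001, 0.895, 0.446], [0.0, 0.446, -0.895], [-1.0, 0.001, 0.0]]
force: [0.3, 0.5, -0.5]
finger_gap: -0.001
```

```bash
sed -i 's/\[80:320,200:440\]/[110:230,300:420]/; s/\[80:320,190:430\]/[120:240,250:370]/' look.py; python3 look.py l2
```

```text
4.725 [464.  177.8 279.8] [-0.26138594  0.94437239  0.28053784] [ -10.8051982    25.58630167  -23.28809207  105.51225335   12.65399006
   51.34715017 -103.48265912]
tcp px [355.56823661 194.20464447]
tcp px [308.13495471 180.23426878]
```

View pics/l2.png

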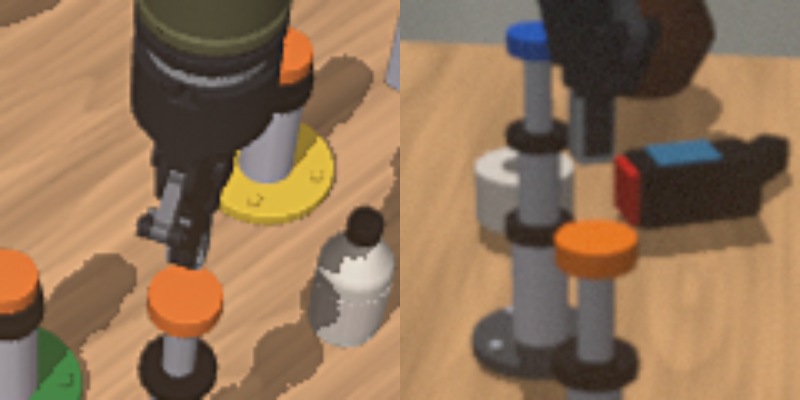

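```bash
python3 - <<'E'
from h import *
import pickle
d=pickle.load(open("c0.pkl","rb"));a,b=d["scene"],d["side"]
# finger tip bottom (px from crop l2), cap top centre
print(tri(a,(300+187*.3,110+262*.3),b,(250+194*.3,120+160*.3)))
print("captop",tri(a,(300+184*.3,110+296*.3),b,(250+196*.3,120+239*.3)))
for z in(258,262,266):print(plane(a,(355.2,198.8),z),plane(b,(308.8,191.7),z))
E
```

```text
(array([465.19841829, 175.05010754, 301.87220282]), [array([355.7, 188.3]), array([307.7, 168.2])])
captop (array([461.72262152, 181.28855624, 259.08954897]), [array([355.4, 199. ]), array([309.1, 191.6])])
[460.61096975 181.88193593 258.        ] [462.45777481 179.5321225  258.        ]
[462.61456698 179.59792112 262.        ] [461.6553088  188.04159317 262.        ]
[464.61816422 177.3139063  266.        ] [460.85284279 196.55106384 266.        ]
```

Request:
drive_tool(deltas=[{"travel": [0,0,-4],"turn": [0,0,0],"fingers": 0},{"travel": [5,0,0],"turn": [0,0,0],"fingers": 0},{"travel": [5,0,0],"turn": [0,0,0],"fingers": 0},{"travel": [5,0,0],"turn": [0,0,0],"fingers": 0},{"travel": [5,0,0],"turn": [0,0,0],"fingers": 0},{"travel": [5,0,0],"turn": [0,0,0],"fingers": 0},{"travel": [5,0,0],"turn": [0,0,0],"fingers": 0}])

```text
clock: 5.6
eef_pos: [461.7, 181.2, 248.7]
tool_rot: [[-0.0, 0.895, 0.446], [-0.0, 0.446, -0.895], [-1.0, -0.0, 0.0]]
force: [0.2, -0.1, -0.5]
finger_gap: -0.002
```

Request:
drive_tool(deltas=[{"travel": [4,0,0],"turn": [0,0,0],"fingers": 0},{"travel": [4,0,0],"turn": [0,0,0],"fingers": 0}])

```text
clock: 5.85
eef_pos: [461.7, 181.2, 240.8]
tool_rot: [[0.0, 0.895, 0.446], [-0.0, 0.446, -0.895], [-1.0, 0.0, 0.0]]
force: [-0.3, 0.4, -0.3]
finger_gap: -0.0
```

Request:
drive_tool(deltas=[{"travel": [4,0,0],"turn": [0,0,0],"fingers": 0},{"travel": [4,0,0],"turn": [0,0,0],"fingers": 0}])

```text
clock: 6.1
eef_pos: [461.8, 181.2, 233.0]
tool_rot: [[0.0, 0.895, 0.446], [-0.0, 0.446, -0.895], [-1.0, 0.0, 0.0]]
force: [-0.4, 0.0, 2.9]
finger_gap: 0.002
```

```bash
python3 look.py l3
```

```text
6.2 [461.6 181.1 232.8] [ 0.45839822 -0.07040206 -0.82230765] [ -12.4089714    28.96176402  -22.00345394  109.4733099    15.03591025
   44.3755308  -106.23078202]
tcp px [354.50975894 206.81193489]
tcp px [309.08706764 204.55325435]
```

View pics/l3.png

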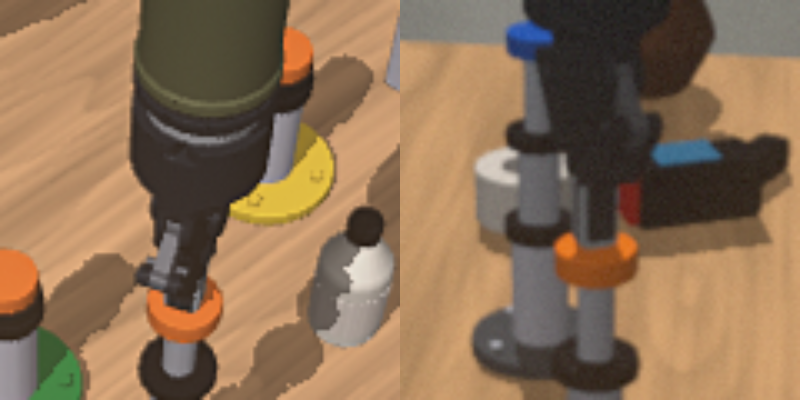

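The fingertip is on the cap centre (scene about (355,200), side about (309,192)). It made contact at TCP z of about 238, so the tip sits some 20 mm behind the nominal TCP. I'll push on.

Request:
drive_tool(deltas=[{"travel": [4,0,0],"turn": [0,0,0],"fingers": 0},{"travel": [4,0,0],"turn": [0,0,0],"fingers": 0},{"travel": [4,0,0],"turn": [0,0,0],"fingers": 0},{"travel": [4,0,0],"turn": [0,0,0],"fingers": 0},{"travel": [4,0,0],"turn": [0,0,0],"fingers": 0},{"travel": [4,0,0],"turn": [0,0,0],"fingers": 0},{"travel": [4,0,0],"turn": [0,0,0],"fingers": 0},{"travel": [4,0,0],"turn": [0,0,0],"fingers": 0}])

```text
clock: 7.2
eef_pos: [461.8, 181.2, 200.8]
tool_rot: [[0.0, 0.895, 0.446], [0.0, 0.446, -0.895], [-1.0, 0.0, 0.0]]
force: [-0.4, 0.6, 2.2]
finger_gap: -0.003
```

Request:
drive_tool(deltas=[{"travel": [4,0,0],"turn": [0,0,0],"fingers": 0},{"travel": [4,0,0],"turn": [0,0,0],"fingers": 0},{"travel": [4,0,0],"turn": [0,0,0],"fingers": 0}])

```text
clock: 7.58
eef_pos: [461.8, 181.2, 188.8]
tool_rot: [[0.0, 0.895, 0.446], [0.0, 0.446, -0.895], [-1.0, 0.0, 0.0]]
force: [0.4, 0.0, 1.5]
finger_gap: 0.002
```

Request:
drive_tool(deltas=[{"travel": [4,0,0],"turn": [0,0,0],"fingers": 0},{"travel": [4,0,0],"turn": [0,0,0],"fingers": 0},{"travel": [4,0,0],"turn": [0,0,0],"fingers": 0}])

```text
clock: 7.95
eef_pos: [461.8, 181.2, 177.2]
tool_rot: [[0.0, 0.895, 0.446], [-0.0, 0.446, -0.895], [-1.0, 0.0, 0.0]]
force: [-0.9, -0.1, 7.0]
finger_gap: -0.001
```

```bash
sed -i 's/\[110:230,300:420\]/[140:260,300:420]/; s/\[120:240,250:370\]/[180:300,250:370]/' look.py; python3 look.py l4
```

```text
8.05 [461.7 181.2 176.8] [ 0.32690396  0.24042903 -0.46241054] [ -14.3031114    33.57304406  -19.56221935  113.35955252   18.3520272
   36.03360292 -109.29012657]
tcp px [352.91337198 222.49601883]
tcp px [308.8833805  231.03028608]
```

View pics/l4.png

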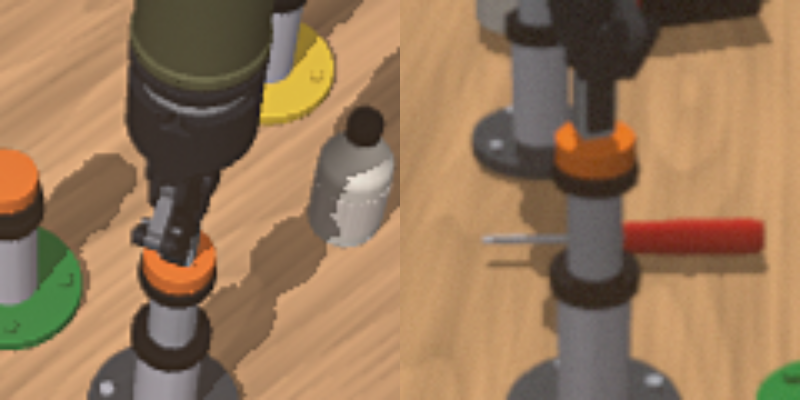

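The inner tube is home: the cap is down on the collar and the force has reached 7 N. Next is the middle tube.

Request:
drive_tool(deltas=[{"travel": [4,0,0],"turn": [0,0,0],"fingers": 0},{"travel": [4,0,0],"turn": [0,0,0],"fingers": 0},{"travel": [4,0,0],"turn": [0,0,0],"fingers": 0},{"travel": [4,0,0],"turn": [0,0,0],"fingers": 0},{"travel": [4,0,0],"turn": [0,0,0],"fingers": 0},{"travel": [4,0,0],"turn": [0,0,0],"fingers": 0},{"travel": [4,0,0],"turn": [0,0,0],"fingers": 0},{"travel": [4,0,0],"turn": [0,0,0],"fingers": 0},{"travel": [4,0,0],"turn": [0,0,0],"fingers": 0},{"travel": [4,0,0],"turn": [0,0,0],"fingers": 0},{"travel": [4,0,0],"turn": [0,0,0],"fingers": 0}])

```text
clock: 9.43
eef_pos: [461.7, 181.2, 133.3]
tool_rot: [[0.0, 0.895, 0.446], [-0.0, 0.446, -0.895], [-1.0, 0.0, 0.0]]
force: [-0.5, 0.1, 7.1]
finger_gap: 0.002
```

Request:
drive_tool(deltas=[{"travel": [2,0,0],"turn": [0,0,0],"fingers": 0},{"travel": [2,0,0],"turn": [0,0,0],"fingers": 0},{"travel": [2,0,0],"turn": [0,0,0],"fingers": 0}])

```text
clock: 9.8
eef_pos: [461.7, 181.2, 127.3]
tool_rot: [[0.0, 0.895, 0.446], [-0.0, 0.446, -0.895], [-1.0, 0.0, 0.0]]
force: [-0.8, -0.4, 7.3]
finger_gap: -0.001
```

```bash
python3 look.py l5
```

```text
9.9 [461.7 181.2 127.1] [-0.25278556  0.33952971  3.66621361] [ -16.45831466   38.12417977  -16.48627343  116.07834604   21.45443472
   28.64812093 -112.07212997]
tcp px [351.57715519 235.3946785 ]
tcp px [308.73006854 253.27274588]
```

View pics/l5.png

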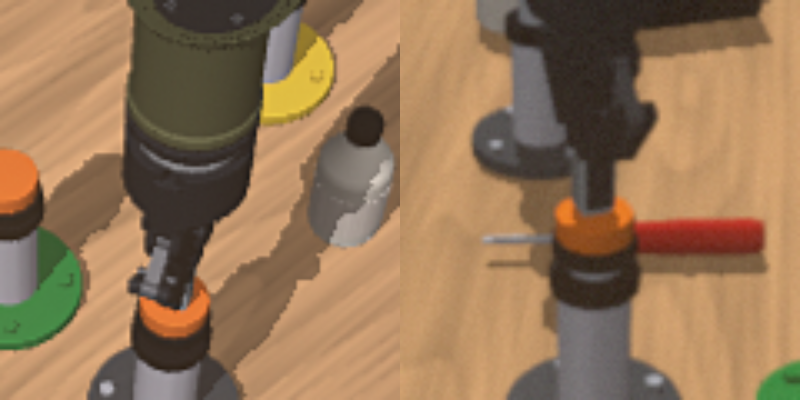

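A small gap remains, so I'll go on in 1 to 2 mm steps until the force rises.

Request:
drive_tool(deltas=[{"travel": [2,0,0],"turn": [0,0,0],"fingers": 0},{"travel": [2,0,0],"turn": [0,0,0],"fingers": 0}])

```text
clock: 10.15
eef_pos: [461.7, 181.2, 123.3]
tool_rot: [[0.0, 0.895, 0.446], [-0.0, 0.446, -0.895], [-1.0, 0.0, 0.0]]
force: [0.2, 0.3, 6.7]
finger_gap: 0.0
```

Request:
drive_tool(deltas=[{"travel": [1,0,0],"turn": [0,0,0],"fingers": 0},{"travel": [1,0,0],"turn": [0,0,0],"fingers": 0}])

```text
clock: 10.4
eef_pos: [461.7, 181.2, 121.3]
tool_rot: [[0.0, 0.895, 0.446], [-0.0, 0.446, -0.895], [-1.0, 0.0, 0.0]]
force: [-0.2, 0.7, 7.1]
finger_gap: 0.0
```

Request:
drive_tool(deltas=[{"travel": [1,0,0],"turn": [0,0,0],"fingers": 0}])

```text
clock: 10.52
eef_pos: [461.7, 181.2, 120.3]
tool_rot: [[0.0, 0.895, 0.446], [-0.0, 0.446, -0.895], [-1.0, 0.0, 0.0]]
force: [-0.4, -0.7, 7.4]
finger_gap: -0.0
```

Request:
drive_tool(deltas=[{"travel": [1,0,0],"turn": [0,0,0],"fingers": 0}])

```text
clock: 10.65
eef_pos: [461.7, 181.2, 119.3]
tool_rot: [[0.0, 0.895, 0.446], [-0.0, 0.446, -0.895], [-1.0, 0.0, 0.0]]
force: [-0.2, -0.4, 7.2]
finger_gap: -0.003
```

Request:
drive_tool(deltas=[{"travel": [1,0,0],"turn": [0,0,0],"fingers": 0}])

```text
clock: 10.78
eef_pos: [461.7, 181.2, 118.3]
tool_rot: [[0.0, 0.895, 0.446], [-0.0, 0.446, -0.895], [-1.0, 0.0, 0.0]]
force: [0.1, 0.1, 6.9]
finger_gap: -0.005
```

Request:
drive_tool(deltas=[{"travel": [0.5,0,0],"turn": [0,0,0],"fingers": 0}])

```text
clock: 10.9
eef_pos: [461.7, 181.2, 117.8]
tool_rot: [[0.0, 0.895, 0.446], [-0.0, 0.446, -0.895], [-1.0, 0.0, 0.0]]
force: [-0.7, -0.6, 10.0]
finger_gap: -0.001
```

Request:
drive_tool(deltas=[{"travel": [0.5,0,0],"turn": [0,0,0],"fingers": 0}])

```text
clock: 11.02
eef_pos: [461.8, 181.2, 117.8]
tool_rot: [[0.001, 0.895, 0.446], [-0.0, 0.446, -0.895], [-1.0, 0.001, 0.0]]
force: [-2.3, -1.7, 15.1]
finger_gap: -0.002
```

```bash
python3 look.py l6
```

```text
11.125 [461.8 181.2 117.8] [-2.09914206 -0.13984278 10.6778567 ] [ -16.93425066   39.02042522  -15.78655171  116.52482097   22.04955899
   27.22140681 -112.60593481]
tcp px [351.36676335 237.74223246]
tcp px [308.66150122 257.34238542]
```

View pics/l6.png

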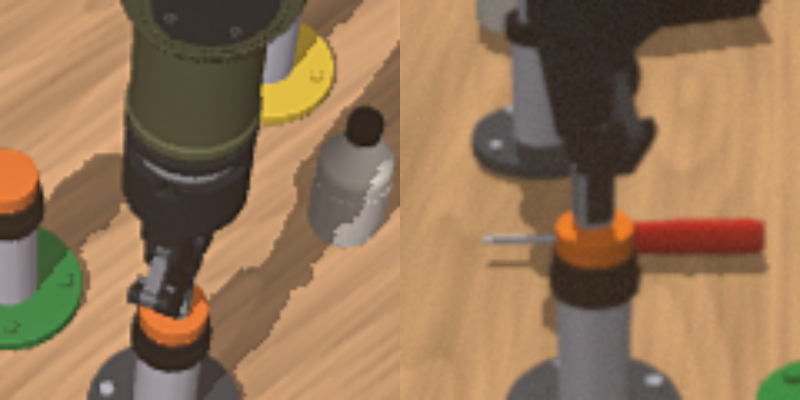

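The hard stop is reached: TCP z holds at 117.8, the force has risen to 15 N and the gap has closed. I'll hold briefly and then go straight up.

Request:
drive_tool(deltas=[{"travel": [0,0,0],"turn": [0,0,0],"fingers": 0},{"travel": [0,0,0],"turn": [0,0,0],"fingers": 0},{"travel": [-5,0,0],"turn": [0,0,0],"fingers": 0},{"travel": [-15,0,0],"turn": [0,0,0],"fingers": 0},{"travel": [-25,0,0],"turn": [0,0,0],"fingers": 0},{"travel": [-25,0,0],"turn": [0,0,0],"fingers": 0},{"travel": [-25,0,0],"turn": [0,0,0],"fingers": 0},{"travel": [-25,0,0],"turn": [0,0,0],"fingers": 0},{"travel": [-25,0,0],"turn": [0,0,0],"fingers": 0},{"travel": [0,0,0],"turn": [0,0,0],"fingers": 0},{"travel": [0,0,0],"turn": [0,0,0],"fingers": 0},{"travel": [0,0,0],"turn": [0,0,0],"fingers": 0},{"travel": [0,0,0],"turn": [0,0,0],"fingers": 0}])

```text
clock: 12.75
eef_pos: [461.3, 181.0, 261.4]
tool_rot: [[-0.001, 0.895, 0.447], [-0.001, 0.447, -0.895], [-1.0, -0.002, -0.0]]
force: [0.3, -0.5, 0.7]
finger_gap: 0.0
```

```bash
python3 - <<'E'
from h import *
from rig import manip,imaging
a=imaging.capture("scene");b=imaging.capture("side")
for n,c,pa,pb in(("orange","o",(353,237),(308,255)),("blue","b",(243,332),(291,132))):
    A=near(blobs(a,c),pa);B=near(blobs(b,c),pb); print(n,A,B,tri(a,A[1],b,B[1])[0])
x=cv2.resize(a["frame"][140:380,210:450],(400,400))[:,:,::-1];y=cv2.resize(b["frame"][100:340,190:430],(400,400))[:,:,::-1]
cv2.imwrite("pics/l7.png",np.hstack([x,y]))
s=manip.read_state();print(s["eef_pos"],s["force"],s["clock"])
E
```

```text
orange ([342, 224, 20, 19, 289], array([351.48442907, 232.42214533])) ([297, 242, 24, 18, 313], array([307.50479233, 250.22044728])) [461.81989053 182.38594191 135.70765565]
blue ([230, 320, 26, 25, 478], array([242.27824268, 331.52719665])) ([283, 127, 10, 11, 83], array([287.51807229, 131.40963855])) [ 541.07606797 -160.47870495  256.71455513]
[461.47205015 181.1131497  261.6578041 ] [ 0.28765987  1.17754291 -0.48706716] 12.85
```

View pics/l7.png

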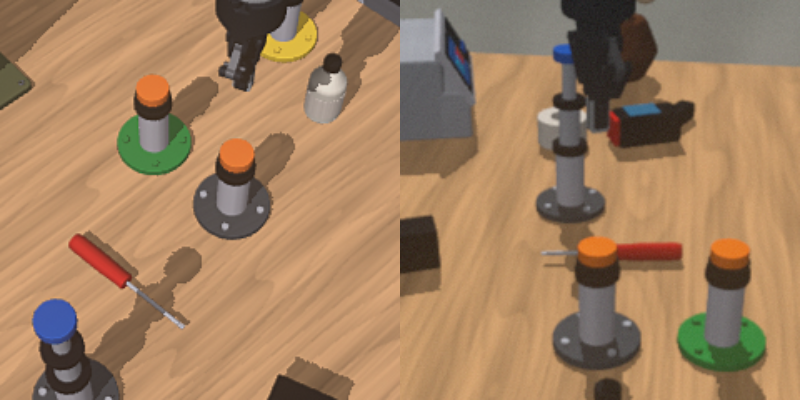

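The orange post is collapsed: its cap blob centre is at z of about 136, the same as the collapsed decoys at 135 to 136. The blue cap is unmoved in the scene view (330,320-box unchanged). Its small shift in the side view comes from the gripper partly hiding it. The tool is clear, so I'm handing in.

```bash
python3 -c "
from rig import manip
print(manip.sign_off())"
```

```text
the job is handed in; nothing more can be done
None
```

I collapsed the orange-capped post on the grey foot by pushing straight down on its cap with shut fingers. The inner tube went home first at about 2–3 N. The middle tube followed at about 7 N until its hard stop, where the force rose to 15 N. I then backed the gripper about 120 mm clear of the cap and handed the job in at about 12.9 s; no verdict was reported.

**Orange post:** the last pictures show the cap on the collar and the collar on the mouth ring. The cap blob's centre measured z ≈ 136 mm, the same as the collapsed posts on the green and yellow feet, and the wrist force was near zero.

**Blue post:** the blue cap is unchanged in the scene camera, to within 0.05 px. Triangulating it with the side camera gave a shift of about 4 mm, because the gripper partly hid the cap in that view. I take that as a measuring error rather than a real move.

**Disagreement:** the shut fingertips met the cap about 20 mm higher than the reported tool tip. I relied on the contact force and the pictures, not the nominal tip height.

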